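# Set the dividing table to the next line and clamp it

### The arm

A 6-joint arm with a two-finger parallel gripper is mounted at the origin on the work surface. World frame = base frame: x ahead of the robot, y to its left, z up, the work surface at z = 0. Lengths are in m, angles in degrees, forces in N, time in s.
With the tool pointing down it reaches from about 0.25 to 0.725 m from the base axis. Payload 9.7 kg.
Tool frame: the origin (TCP) lies at the very end of the fingers, on their centre line; the grasp point (between the pads) lies 19 mm behind it; z points along the fingers, y is the line along which they close (so a half turn about z gives the same grasp; the last joint's range is limited). The gripper opens to 85 mm and grips with 20 to 120 N. Pads are 22 mm wide; open, the fingers measure 114 mm over their backs; the gripper's body (76 mm by 85 mm) begins 54 mm behind the grasp point. The pads swing forward as they close: fully open they stand 13 mm farther back than shut.
Start: joints at [72.766, 4.979, 10.078, 95.1, 0, 90], TCP at [0.163, 0.525, 0.231] pointing down, gripper open.
Joint ranges: [-179.16, 179.16], [-48.56, 103.87], [-65.8, 70.77], [-126.05, 130.52], [-82.76, 87.17], [-180, 180]. Speed limits (degrees/s): [127.2, 127.2, 147.25, 180, 180, 180].

### API

Orientations are given as [roll, pitch, yaw] about the fixed x, y, z axes, in that order (R = Rz(yaw) Ry(pitch) Rx(roll)).
In Python, from workcell import telemetry, optics, workorder gives the robot as it stands.
- The arm moves only by the shell command python3 -m handwheel 'ROWS' [FORCE]. ROWS is JSON, a list of rows, each an object of numbers: "tx", "ty", "tz": the shift along the tool's x, y, z in m; "ax", "ay", "az": the turn, a rotation vector about the tool's x, y, z in degrees; "jaw": the gripper command: -1 is shut, 1 is fully open, values between are in proportion. A call has exactly 10 rows; each row shifts and turns the commanded pose from where the row before left it, along the tool's axes as they then stand; what a row does not reach is not made up. A row lasts 1/8 s, in which the tool goes at most 62.5 mm and 10.7 degrees, less where a joint would pass 70% of its speed; a pose out of reach is approached as far as the arm can. A call is refused whole if a number of a shift passes 0.0625 or a number of a turn 10.7, either way. A call with a gripper value outside its range is refused whole. The fingers move at their own pace and stop on an object; FORCE is the grip in N (left out, the last holds). Time passes only in rows, so rows that do not move let the fingers close, or fill a call up. It gives the time, the measured TCP pose, the force, the opening and the grip force at its end, in the units of the state.
- telemetry.get_obs(): the state, without advancing time (a new reading comes with each control period).
- optics.camera(name): name is "scene" or "top" or "wrist"; returns a dict with "color" (480x640x3 uint8, red, green, blue), "K" (3x3 intrinsics, pixels), "extrinsics" (4x4, takes a point from camera to world coordinates); the wrist camera has in their place "mount" (4x4, takes a point from camera to tool coordinates, whose origin is the TCP and whose axes are the flange's). Camera axes: x right, y down, z forward; pixel columns grow to the right and rows downward; lengths in m; the calibration is good to about 2 mm. A picture is of the moment at which its call begins: read the wrist's pose just before it. There is no depth.
- workorder.job_done(): hands the job in; it is judged then, once.
The state is a dict: "time": time; "q": joint angles; "qd": joint speeds; "joint_efforts": joint torques, N m; "ee_pos": TCP position; "tcp_rot": TCP orientation; "wrist_force": force on the tool from outside, world axes, zero at the start; "torque": the same for the moment, N m; "opening": finger opening in m; "grasp_force": force on a finger pad.
Only numpy, scipy, OpenCV 4.12 (cv2) and the standard library are available. Lean on these libraries where they do the work, as an engineer would, in place of code of your own. Each camera call takes 0.05 s, during which the arm holds its last target. There are 200 camera calls.

### The job

The copper blank on the jeweller's dividing table is ready for its next cut. With a fingertip or the outside of the fingers, push the plate round by one of its black-ball levers until its white index line meets the red line of the scale ring, then push the blue-handled clamp lever across to its far stop so that the plate is locked there. Only push: never take a lever between the fingers, and leave everything else on the bench where it lies.

Things in the scene. Friction and masses are not known exactly. Their poses are not given: they have to be found in the camera images.
- dividing_table: dividing table bolted to the bench: green round base 208 mm across with two bolted lugs, on it a fixed silver scale ring (197 mm across, top at z 58 mm, black lines every 10 degrees, one red line), inside it a dark turning plate (157 mm across, top at z 62 mm) with a copper petal blank and nut (top z 81 mm). Origin: on the plate's vertical axis at bench height. Its y axis points to the clamp lever's side
- index_mark (a point): outer end of the white radial line (21 x 3 mm) on the turning plate, 79 mm from the axis, z 62 mm, midway between two of the levers (60 degrees from each). The plate turns all the way round, stays where it is left, and needs about 2 N at a ball while the clamp is open; clamped, it slips only above some 20 N
- target_line (a point): inner end of the red radial line (18 x 3 mm) on the fixed silver scale ring, 79 mm from the axis, z 58 mm. At the start the white line stands 15 to 95 degrees counter-clockwise (seen from above) of the red one
- plate (a joint): angle of the turning plate about its vertical axis, growing counter-clockwise seen from above; only differences matter (its zero says nothing about the red line)
- lever_a (a point): one of three equal push levers of the turning plate: 8 mm steel rod from a boss near the plate's edge, ending in a black ball 20 mm across. Origin: ball centre, 124 mm from the plate's axis, 78 mm above the bench; x axis points outward along the rod, which runs 58 mm inward and drops 5 mm. Beyond the ring nothing stands under the rod above z 25 mm, save the clamp's boss and lever on one side
- lever_b (a point): one of three equal push levers of the turning plate: 8 mm steel rod from a boss near the plate's edge, ending in a black ball 20 mm across. Origin: ball centre, 124 mm from the plate's axis, 78 mm above the bench; x axis points outward along the rod, which runs 58 mm inward and drops 5 mm. Beyond the ring nothing stands under the rod above z 25 mm, save the clamp's boss and lever on one side
- lever_c (a point): one of three equal push levers of the turning plate: 8 mm steel rod from a boss near the plate's edge, ending in a black ball 20 mm across. Origin: ball centre, 124 mm from the plate's axis, 78 mm above the bench; x axis points outward along the rod, which runs 58 mm inward and drops 5 mm. Beyond the ring nothing stands under the rod above z 25 mm, save the clamp's boss and lever on one side
- clamp_lever (a joint): angle of the clamp lever about its vertical pivot: 0 fully open, grows as it swings clockwise seen from above, 1.25 rad at its stop (clamped). It starts between 0 and 0.3, swings with about 3 N at the handle, stiffens to some 6 N over the last 0.3 rad as it bites, and stays where it is left
- clamp_knob (a point): middle of the clamp lever's upright blue cylindrical handle, 18 mm across, from z 32 mm to z 66 mm, on the end of a thin steel arm, 85 mm from the pivot; this point is at z 49 mm. Its x axis points outward from the pivot along the arm
- clamp_pivot (a point): the clamp lever's pivot axis (vertical), 114 mm from the plate's axis, at the same height as the handle's middle (z 49 mm)
- scriber: loose brass-handled scriber lying beside the dividing table, 120 mm long, 9 mm thick; leave it alone. Origin near its middle, underside
- bench_block: loose steel bench block 64 x 64 x 19 mm; leave it alone. Origin: centre of its underside
- tin: loose flat closed tin 62 x 97 x 24 mm, straw-coloured lid; leave it alone. Origin: centre of its underside
- green_tray: loose pale green tray 85 x 115 x 40 mm with brass offcuts; leave it alone. Origin: centre of its underside
- tape_roll: loose roll of cream tape, 104 mm across, 25 mm high, lying flat; leave it alone. Origin: centre of its underside
- stone: loose dark abrasive stone 50 x 100 x 28 mm; leave it alone. Origin: centre of its underside
- tool_cup: loose pink-red cup 80 mm across, 85 mm high, with files and gravers standing in it up to 165 mm; leave it alone. Origin: centre of its underside

How it is judged (in metres and radians):
On the way, in this order (a step that is already met when the one before it is completed fails the run):
1. the white index line stands at the red line (within 3 mm) while the clamp is still open (horizontal distance between index_mark and target_line below 0.003 m and value of joint clamp_lever below 0.6 rad), for 0.2 s.
2. the clamp lever is at its stop with the lines still together (horizontal distance between index_mark and target_line below 0.003 m and value of joint clamp_lever above 1.1 rad), for 0.2 s.
At the end, for the whole second after the job is handed in: The white index line's outer end is within 3 mm (about 2 degrees) of the red line's inner end, the clamp lever stands beyond 1.1 rad of its 1.25 rad swing, and both are at rest (all of step 2 and velocity of joint each of clamp_lever, plate below 0.05 rad/s and velocity of joint plate above -0.05 rad/s); the robot touches nothing.
It fails at once if a lever is taken between the fingers (the grasp point lies on the lever) ((x of the grasp point in the frame of lever_a between -0.04 and 0.012 m and y of the grasp point in the frame of lever_a between -0.007 and 0.007 m and z of the grasp point in the frame of lever_a between -0.014 and 0.014 m) or (x of the grasp point in the frame of lever_b between -0.04 and 0.012 m and y of the grasp point in the frame of lever_b between -0.007 and 0.007 m and z of the grasp point in the frame of lever_b between -0.014 and 0.014 m) or (x of the grasp point in the frame of lever_c between -0.04 and 0.012 m and y of the grasp point in the frame of lever_c between -0.007 and 0.007 m and z of the grasp point in the frame of lever_c between -0.014 and 0.014 m) or (x of the grasp point in the frame of clamp_knob between -0.05 and 0.01 m and y of the grasp point in the frame of clamp_knob between -0.007 and 0.007 m and z of the grasp point in the frame of clamp_knob between -0.014 and 0.014 m)).
It fails at once if something else on the bench is moved by more than 20 mm, lifted or knocked over (distance of any of scriber, bench_block, tin, green_tray, tape_roll, stone, tool_cup from where it was at the start of the episode above 0.02 m or angle between any of scriber, bench_block, tin, green_tray, tape_roll, stone, tool_cup's own z axis and vertical above 0.35 rad).
It also fails if it takes over 48 s, if anything falls off the work surface, if the arm or the gripper's body presses on something with over 40 N, if the wrist force passes 120 N, or if a joint passes its speed limit or range.

## Working session

There is one attempt and no reset: what is moved stays moved. The work goes in short steps, Python scripts to look and compute and a shell command to move; the robot and the scene stay as the last step left them, time stands still between calls to the robot, and variables do not carry over. Pictures are saved under pics/ and viewed, at most 10 in all, crops included, and the job is handed in when it is done.

```bash
mkdir -p pics
python3 - <<'E'
from workcell import telemetry, optics
import cv2,numpy as np
o=telemetry.get_obs();print({k:np.round(v,3).tolist() for k,v in o.items()})
for n in("top","scene"):
    c=optics.camera(n);cv2.imwrite(f"pics/{n}0.png",c["color"][:,:,::-1]);np.savez(f"pics/{n}0.npz",**{k:np.array(v) for k,v in c.items()});print(n,np.round(c["K"],1).tolist(),np.round(c["extrinsics"],3).tolist())
E
```

```text
{'time': 0.0, 'q': [72.767, 5.01, 10.035, 95.099, -0.001, 90.001], 'qd': [-0.056, -0.173, -0.029, -0.023, 0.046, 0.023], 'joint_efforts': [-0.001, -52.038, 46.481, 0.016, -0.0, 0.0], 'ee_pos': [0.163, 0.525, 0.231], 'tcp_rot': [-179.926, 0.001, 162.766], 'wrist_force': [0.463, -0.257, 0.691], 'torque': [-0.015, 0.018, -0.025], 'grasp_force': 0.0, 'opening': 0.085}
top [[440.8, 0.0, 330.4], [0.0, 440.8, 246.5], [0.0, 0.0, 1.0]] [[-0.095, -0.969, 0.227, 0.31], [-0.995, 0.092, -0.025, -0.018], [0.004, -0.229, -0.973, 1.071], [0.0, 0.0, 0.0, 1.0]]
scene [[437.5, 0.0, 316.6], [0.0, 437.5, 227.5], [0.0, 0.0, 1.0]] [[0.862, 0.414, -0.293, 0.887], [0.507, -0.72, 0.475, -0.589], [-0.014, -0.558, -0.83, 1.056], [0.0, 0.0, 0.0, 1.0]]
```

View pics/top0.png

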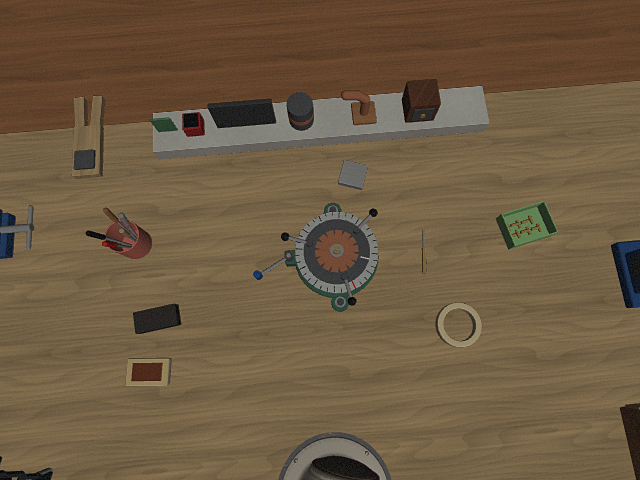

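View pics/scene0.png

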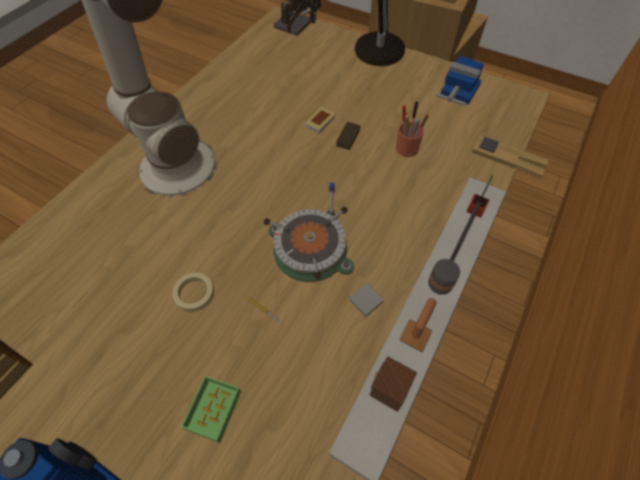

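The top view shows the table centred near (337,251), with balls at (374,212), (285,237) and (352,301). The blue knob is at (258,275), with its pivot near (290,257). The white line is near (366,258) and the red line near (354,283). The scene view agrees with this layout.

```bash
cat > h.py <<'E'
import numpy as np,cv2
def ray(K,T,uv,z):
    d=T[:3,:3]@np.linalg.inv(K)@np.array([uv[0],uv[1],1.]);o=T[:3,3]
    return (o+d*(z-o[2])/d[2])[:2]
def blobs(m,amin=3):
    n,l,s,c=cv2.connectedComponentsWithStats(m.astype(np.uint8))
    return [(c[i],s[i,4]) for i in range(1,n) if s[i,4]>=amin]
def ang(v): return np.degrees(np.arctan2(v[1],v[0]))
E
python3 - <<'E'
from h import *
D=np.load("pics/top0.npz");im=D["color"];K=D["K"];T=D["extrinsics"]
hsv=cv2.cvtColor(im,cv2.COLOR_RGB2HSV);H,S,V=[hsv[...,i].astype(int) for i in range(3)]
R=np.zeros((480,640),bool);R[190:320,240:395]=1
# copper centroid
cop=R&(H<14)&(S>110)&(V>90)
m=cv2.morphologyEx(cop.astype(np.uint8),cv2.MORPH_OPEN,np.ones((3,3)))
for b in blobs(m,100): print("copper",b,ray(K,T,b[0],.068))
g=R&(H>60)&(H<95)&(S>60)
# ring outline fit
ring=R&(S<50)&(V>130);cs=max(cv2.findContours(ring.astype(np.uint8),cv2.RETR_EXTERNAL,2)[0],key=cv2.contourArea)
P=np.array([ray(K,T,p[0],.058) for p in cs]);P=cv2.convexHull(P.astype(np.float32))[:,0]
(c,r)=cv2.minEnclosingCircle(P.astype(np.float32));print("ring",c,r)
for b in blobs(R&(V<45),20): print("dark",b,ray(K,T,b[0],.078))
for b in blobs(R&(H>105)&(H<130)&(S>120)&(V>60),8): print("blue",b,ray(K,T,b[0],.055))
for b in blobs(R&((H<6)|(H>172))&(S>120)&(V>110),2): p=ray(K,T,b[0],.058);print("red",b,p,ang(p-c),np.linalg.norm(p-c))
pl=np.array(c)
for b in blobs(R&(S<50)&(V>130),2):
    p=ray(K,T,b[0],.062);print("white",b,p,np.linalg.norm(p-pl),ang(p-pl))
big=cv2.resize(im[195:315,245:395],None,fx=5,fy=5,interpolation=cv2.INTER_CUBIC);cv2.imwrite("pics/crop.png",big[...,::-1])
E
```

```text
copper (array([336.39646018, 250.56460177]), np.int32(1130)) [ 0.53324684 -0.05670406]
ring (0.45454245805740356, -0.03309014067053795) 0.035971060395240784
dark (array([372.85714286, 212.14285714]), np.int32(49)) [ 0.61537465 -0.15103723]
dark (array([284.54901961, 236.31372549]), np.int32(51)) [0.57618408 0.06043891]
dark (array([351.43636364, 300.67272727]), np.int32(55)) [ 0.4128275  -0.07868183]
blue (array([257.12727273, 274.78181818]), np.int32(55)) [0.49592887 0.13247157]
red (array([353.36363636, 284.63636364]), np.int32(11)) [ 0.45133241 -0.08827198] -93.32926547816061 0.055275128013244225
white (array([326.75, 213.25]), np.int32(4)) [ 0.62789124 -0.04291659] 0.17362706560543895 -3.2443953529554763
white (array([330.5, 212. ]), np.int32(2)) [ 0.63016756 -0.05215278] 0.176656616230739 -6.194726265583484
white (array([335.  , 212.25]), np.int32(8)) [ 0.62853322 -0.06282646] 0.1765135571922753 -9.69857230577884
white (array([340.33333333, 212.33333333]), np.int32(3)) [ 0.62712774 -0.07552748] 0.17772621456129223 -13.814504664418548
white (array([317.5, 217.5]), np.int32(2)) [ 
[... 4897 characters left out ...]
45
white (array([311.36363636, 282.        ]), np.int32(11)) [0.46601229 0.00786668] 0.04253254916600663 74.35526420475911
white (array([361.25, 282.  ]), np.int32(4)) [ 0.45514901 -0.10677738] 0.07368974011907899 -89.5283848801346
white (array([364.75, 280.25]), np.int32(4)) [ 0.45843845 -0.11528363] 0.08228576831585303 -87.28619434074749
white (array([351.04, 285.32]), np.int32(25)) [ 0.44970202 -0.0824917 ] 0.049638129297801814 -95.59605997282407
white (array([323.69230769, 288.69230769]), np.int32(13)) [ 0.44787539 -0.01903824] 0.015553319445809245 115.3824597248433
white (array([343.76470588, 289.70588235]), np.int32(17)) [ 0.44118816 -0.06476516] 0.03437504958525536 -112.86045495934133
```

View pics/crop.png

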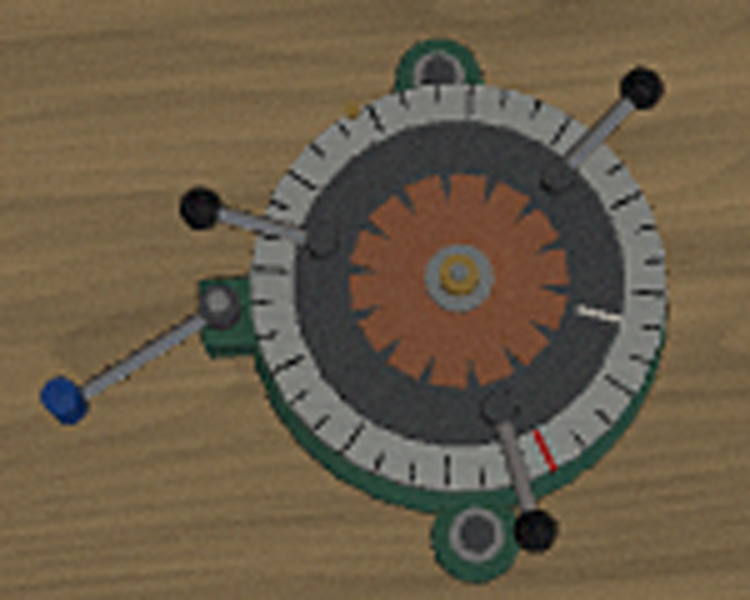

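```bash
python3 -m handwheel '[{"tx":-0.038,"ty":-0.0455,"jaw":-1},{"tx":-0.038,"ty":-0.0455,"jaw":-1},{"tx":-0.038,"ty":-0.0455,"jaw":-1},{"tx":-0.038,"ty":-0.0455,"jaw":-1},{"tx":-0.038,"ty":-0.0455,"jaw":-1},{"tx":-0.038,"ty":-0.0455,"jaw":-1},{"tx":-0.038,"ty":-0.0455,"jaw":-1},{"tx":-0.038,"ty":-0.0455,"jaw":-1},{"tx":-0.038,"ty":-0.0455,"jaw":-1},{"tx":-0.038,"ty":-0.0455,"jaw":-1}]'
python3 -m handwheel '[{"tx":-0.0335,"ty":-0.041,"jaw":-1},{"tx":-0.0335,"ty":-0.041,"jaw":-1},{"az":-9.7,"jaw":-1},{"az":-9.7,"jaw":-1},{"az":-9.7,"jaw":-1},{"az":-9.7,"jaw":-1},{"az":-9.7,"jaw":-1},{"jaw":-1},{"jaw":-1},{"jaw":-1}]'
python3 - <<'E'
from workcell import telemetry, optics
import cv2,numpy as np
o=telemetry.get_obs();print({k:np.round(v,3).tolist() for k,v in o.items()})
c=optics.camera("wrist");cv2.imwrite("pics/w1.png",c["color"][:,:,::-1]);np.savez("pics/w1.npz",pos=o["ee_pos"],rot=o["tcp_rot"],**{k:np.array(v) for k,v in c.items()});print(np.round(c["K"],1).tolist(),np.round(c["mount"],3).tolist())
E
```

```text
{'time': 0.1, 'q': [72.765, 5.01, 10.04, 95.098, 0.002, 90.0], 'qd': [0.014, -0.034, 0.05, -0.03, 0.034, 0.024], 'joint_efforts': [0.0, -52.156, 46.565, 0.016, 0.0, 0.0], 'ee_pos': [0.163, 0.525, 0.231], 'tcp_rot': [-179.931, -0.002, 162.765], 'wrist_force': [0.767, -0.328, 0.333], 'torque': [-0.021, 0.004, -0.005], 'grasp_force': 0.0, 'opening': 0.085}
[[362.4, 0.0, 316.3], [0.0, 362.4, 233.9], [0.0, 0.0, 1.0]] [[-0.0, -0.959, -0.284, 0.072], [1.0, -0.0, -0.0, 0.0], [0.0, -0.284, 0.959, -0.143], [0.0, 0.0, 0.0, 1.0]]$[0]: bad value
$[0]: bad value
```

View pics/w1.png

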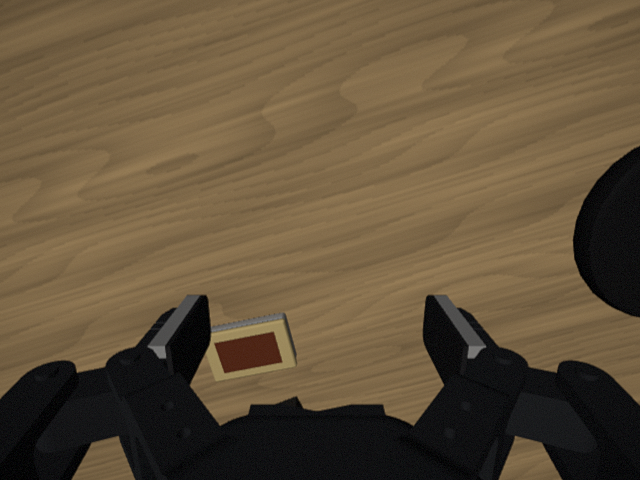

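The moves were refused, so the arm still stands at its start. This wrist picture shows only the tin (about 250,345) and bare bench. I'll give every key in every row. The tool will turn the other way, so joint 6 stays in range and the camera faces the table.

```bash
python3 -m handwheel '[{"tx":-0.038,"ty":-0.0455,"tz":0,"ax":0,"ay":0,"az":0,"jaw":-1},{"tx":-0.038,"ty":-0.0455,"tz":0,"ax":0,"ay":0,"az":0,"jaw":-1},{"tx":-0.038,"ty":-0.0455,"tz":0,"ax":0,"ay":0,"az":0,"jaw":-1},{"tx":-0.038,"ty":-0.0455,"tz":0,"ax":0,"ay":0,"az":0,"jaw":-1},{"tx":-0.038,"ty":-0.0455,"tz":0,"ax":0,"ay":0,"az":0,"jaw":-1},{"tx":-0.038,"ty":-0.0455,"tz":0,"ax":0,"ay":0,"az":0,"jaw":-1},{"tx":-0.038,"ty":-0.0455,"tz":0,"ax":0,"ay":0,"az":0,"jaw":-1},{"tx":-0.038,"ty":-0.0455,"tz":0,"ax":0,"ay":0,"az":0,"jaw":-1},{"tx":-0.038,"ty":-0.0455,"tz":0,"ax":0,"ay":0,"az":0,"jaw":-1},{"tx":-0.038,"ty":-0.0455,"tz":0,"ax":0,"ay":0,"az":0,"jaw":-1}]'
```

```text
time: 1.4
ee_pos: [0.3914, -0.0239, 0.2314]
tcp_rot: [180.0, 0.0, 162.7]
wrist_force: [1.5, 0.4, -0.5]
opening: -0.0001
grasp_force: 0.0
```

```bash
python3 -m handwheel '[{"tx":-0.0335,"ty":-0.041,"tz":0,"ax":0,"ay":0,"az":0,"jaw":-1},{"tx":-0.0335,"ty":-0.041,"tz":0,"ax":0,"ay":0,"az":0,"jaw":-1},{"tx":0,"ty":0,"tz":0,"ax":0,"ay":0,"az":10.5,"jaw":-1},{"tx":0,"ty":0,"tz":0,"ax":0,"ay":0,"az":10.5,"jaw":-1},{"tx":0,"ty":0,"tz":0,"ax":0,"ay":0,"az":10.5,"jaw":-1},{"tx":0,"ty":0,"tz":0,"ax":0,"ay":0,"az":10.5,"jaw":-1},{"tx":0,"ty":0,"tz":0,"ax":0,"ay":0,"az":10.5,"jaw":-1},{"tx":0,"ty":0,"tz":0,"ax":0,"ay":0,"az":10.5,"jaw":-1},{"tx":0,"ty":0,"tz":0,"ax":0,"ay":0,"az":10.5,"jaw":-1},{"tx":0,"ty":0,"tz":0,"ax":0,"ay":0,"az":10.5,"jaw":-1}]'
python3 -m handwheel '[{"tx":0,"ty":0,"tz":0,"ax":0,"ay":0,"az":9.4,"jaw":-1},{"tx":0,"ty":0,"tz":0,"ax":0,"ay":0,"az":9.4,"jaw":-1},{"tx":0,"ty":0,"tz":0,"ax":0,"ay":0,"az":9.4,"jaw":-1},{"tx":0,"ty":0,"tz":0,"ax":0,"ay":0,"az":9.4,"jaw":-1},{"tx":0,"ty":0,"tz":0,"ax":0,"ay":0,"az":9.4,"jaw":-1},{"tx":0,"ty":0,"tz":0,"ax":0,"ay":0,"az":0,"jaw":-1},{"tx":0,"ty":0,"tz":0,"ax":0,"ay":0,"az":0,"jaw":-1},{"tx":0,"ty":0,"tz":0,"ax":0,"ay":0,"az":0,"jaw":-1},{"tx":0,"ty":0,"tz":0,"ax":0,"ay":0,"az":0,"jaw":-1},{"tx":0,"ty":0,"tz":0,"ax":0,"ay":0,"az":0,"jaw":-1}]'
cat > look.py <<'E'
import sys
from workcell import telemetry, optics
from h import *
from scipy.spatial.transform import Rotation as Ro
n=sys.argv[1]
o=telemetry.get_obs();c=optics.camera("wrist")
Tt=np.eye(4);Tt[:3,:3]=Ro.from_euler("xyz",o["tcp_rot"],degrees=True).as_matrix();Tt[:3,3]=o["ee_pos"]
T=Tt@np.array(c["mount"]);K=np.array(c["K"]);im=c["color"]
print(o["time"],np.round(o["ee_pos"],4),np.round(o["tcp_rot"],1))
cv2.imwrite(f"pics/{n}.png",im[...,::-1]);np.savez(f"pics/{n}.npz",color=im,K=K,T=T)
E
python3 look.py w2
```

```text
time: 2.65
ee_pos: [0.4307, -0.12, 0.2311]
tcp_rot: [-180.0, -0.0, 78.4]
wrist_force: [-0.1, 0.4, 0.5]
opening: 0.0002
grasp_force: 0.0
time: 3.9
ee_pos: [0.4308, -0.12, 0.2313]
tcp_rot: [180.0, 0.0, 31.8]
wrist_force: [0.9, -0.8, -0.2]
opening: 0.0
grasp_force: 0.0
3.9 [ 0.4308 -0.12    0.2313] [180.    0.   31.8]
```

View pics/w2.png

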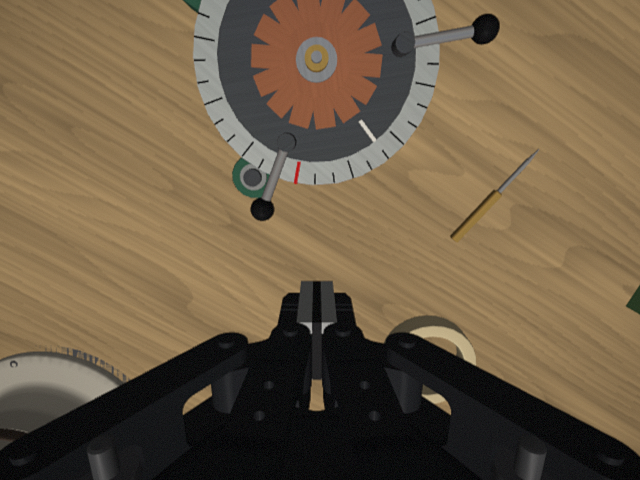

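The wrist view shows the red line at (297,173), the white line at (368,130), lever C's ball at (262,209), ball A at (486,28) and the nut at (316,57). Next I measure the angles from these.

```bash
cat > meas.py <<'E'
from h import *
import sys
D=np.load(f"pics/{sys.argv[1]}.npz");im=D["color"];K=D["K"];T=D["T"]
hsv=cv2.cvtColor(im,cv2.COLOR_RGB2HSV);H,S,V=[hsv[...,i].astype(int) for i in range(3)]
c=np.array([.5348,-.0564])
gx,gy=np.meshgrid(np.arange(640),np.arange(480))
def polar(z):
    d=np.stack([gx,gy,np.ones_like(gx)],-1)@np.linalg.inv(K).T@T[:3,:3].T;s=(z-T[2,3])/d[...,2]
    return T[:2,3]+d[...,:2]*s[...,None]
if len(sys.argv)>3: c=np.array([float(sys.argv[2]),float(sys.argv[3])])
else:
    P=polar(.075);nut=(np.linalg.norm(P-c,axis=2)<.03)&(H>17)&(H<32)&(S>100);b=max(blobs(nut),key=lambda b:b[1]);c2=ray(K,T,b[0],.079);print("nut",b,c2);c=c2
def line(m,z,n):
    for b,a in blobs(m,8): 
        p=ray(K,T,b,z)-c;print(n,a,b.round(1),"r",np.linalg.norm(p).round(4),"ang",ang(p).round(2))
P=polar(.058)-c;r=np.linalg.norm(P,axis=2)
line((r>.078)&(r<.099)&((H<8)|(H>170))&(S>130),.058,"red")
P=polar(.062)-c;r=np.linalg.norm(P,axis=2)
line((r>.053)&(r<.0775)&(S<60)&(V>140),.062,"white")
P=polar(.078)-c;r=np.linalg.norm(P,axis=2)
for b,a in blobs((abs(r-.124)<.018)&(V<55),100): p=ray(K,T,b,.078);print("ball",a,b.round(1),p.round(4),"r",np.linalg.norm(p-c).round(4),"ang",ang(p-c).round(2))
E
python3 meas.py w2
```

```text
nut (array([316.02894737,  58.32368421]), np.int32(380)) [ 0.53380657 -0.05629884]
red 69 [296.6 172.6] r 0.0886 ang -159.2
white 98 [367.2 130.6] r 0.067 ang -108.9
ball 639 [485.   28.4] [ 0.616  -0.1507] r 0.1251 ang -48.96
ball 398 [261.7 209.1] [ 0.4122 -0.0781] r 0.1235 ang -169.81
```

```bash
python3 -m handwheel '[{"tx":0,"ty":0,"tz":0.043,"ax":0,"ay":0,"az":2.0,"jaw":-1},{"tx":0,"ty":0,"tz":0.043,"ax":0,"ay":0,"az":0,"jaw":-1},{"tx":0,"ty":0,"tz":0.043,"ax":0,"ay":0,"az":0,"jaw":-1},{"tx":0,"ty":0,"tz":0.042,"ax":0,"ay":0,"az":0,"jaw":-1},{"tx":0,"ty":0,"tz":0,"ax":0,"ay":0,"az":0,"jaw":-1},{"tx":0,"ty":-0.0085,"tz":0,"ax":0,"ay":0,"az":4,"jaw":-1},{"tx":0,"ty":-0.0085,"tz":0,"ax":0,"ay":0,"az":4,"jaw":-1},{"tx":0,"ty":-0.0085,"tz":0,"ax":0,"ay":0,"az":4,"jaw":-1},{"tx":0,"ty":-0.0085,"tz":0,"ax":0,"ay":0,"az":4,"jaw":-1},{"tx":0,"ty":-0.0085,"tz":0,"ax":0,"ay":0,"az":4,"jaw":-1}]'
python3 look.py w3; python3 meas.py w3 .5343 -.0563
```

```text
time: 5.2
ee_pos: [0.416, -0.081, 0.0627]
tcp_rot: [179.9, -0.1, 9.6]
wrist_force: [0.4, -1.5, -0.1]
opening: -0.0005
grasp_force: 1.1
5.2 [ 0.416  -0.081   0.0627] [ 1.799e+02 -1.000e-01  9.600e+00]
red 307 [345.4 222.6] r 0.0888 ang -159.27
white 510 [443.6 107.3] r 0.0669 ang -118.46
white 8 [274.1 198.4] r 0.077 ang -179.5
ball 8789 [302.1 334.9] [ 0.4075 -0.0768] r 0.1285 ang -170.8
```

```bash
python3 -m handwheel '[{"tx":0,"ty":-0.0085,"tz":0,"ax":0,"ay":0,"az":4,"jaw":-1},{"tx":0,"ty":-0.0085,"tz":0,"ax":0,"ay":0,"az":4,"jaw":-1},{"tx":0,"ty":-0.0085,"tz":0,"ax":0,"ay":0,"az":4,"jaw":-1},{"tx":0,"ty":-0.0085,"tz":0,"ax":0,"ay":0,"az":4,"jaw":-1},{"tx":0,"ty":-0.0085,"tz":0,"ax":0,"ay":0,"az":4,"jaw":-1},{"tx":0,"ty":-0.0085,"tz":0,"ax":0,"ay":0,"az":4,"jaw":-1},{"tx":0,"ty":-0.0085,"tz":0,"ax":0,"ay":0,"az":4,"jaw":-1},{"tx":0,"ty":-0.0085,"tz":0,"ax":0,"ay":0,"az":4,"jaw":-1},{"tx":0,"ty":-0.0042,"tz":0,"ax":0,"ay":0,"az":2,"jaw":-1},{"tx":0,"ty":0,"tz":0,"ax":0,"ay":0,"az":0,"jaw":-1}]'
python3 look.py w4; python3 meas.py w4 .5343 -.0563
```

```text
time: 6.5
ee_pos: [0.3978, -0.1055, 0.0624]
tcp_rot: [-175.8, 0.5, -17.7]
wrist_force: [-0.1, -0.8, -0.5]
opening: -0.0002
grasp_force: 0.0
6.5 [ 0.3978 -0.1055  0.0624] [-175.8    0.5  -17.7]
red 347 [237.6 195. ] r 0.089 ang -159.48
white 518 [238.   95.3] r 0.0666 ang -135.7
ball 242 [316.2 295.3] [ 0.4072 -0.1096] r 0.1378 ang -157.25
ball 610 [287.7 311.4] [ 0.4036 -0.0966] r 0.1368 ang -162.86
ball 1908 [110.7 332.1] [ 0.4143 -0.0212] r 0.125 ang 163.7
ball 1114 [211.6 347.8] [ 0.3961 -0.0603] r 0.1383 ang -178.34
```

Run:
```python
from workcell import telemetry
import numpy as np
o=telemetry.get_obs();print({k:np.round(v,2).tolist() for k,v in o.items()})
```

```text
{'time': 6.55, 'q': [-17.71, -13.69, -26.25, 77.97, 4.19, 179.91], 'qd': [0.63, 0.1, -0.43, -0.27, -0.08, 0.24], 'joint_efforts': [-0.61, -31.51, 46.65, 0.13, 0.23, -0.01], 'ee_pos': [0.4, -0.11, 0.06], 'tcp_rot': [-175.81, 0.51, -17.63], 'wrist_force': [-0.36, 0.44, 0.63], 'torque': [-0.07, -0.01, 0.04], 'grasp_force': 0.0, 'opening': 0.0}
```

View pics/w4.png

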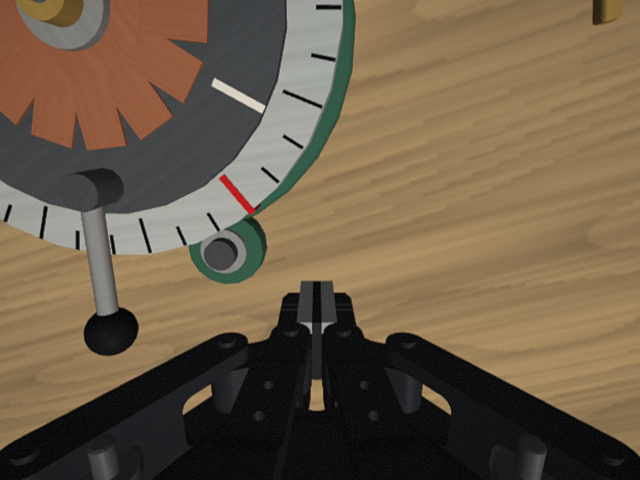

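The view shows lever C's ball at (110,332) left of the fingers, the white line at (240,95) and the red line at (238,195). Joint 6 ran into its 180° limit and the finger backed off. I'll turn the tool to yaw 62, so joint 6 goes to about 115, and push with its +x face.

```bash
python3 -m handwheel '[{"tx":0,"ty":0,"tz":0,"ax":-4.2,"ay":0.5,"az":0,"jaw":-1},{"tx":0,"ty":0,"tz":0,"ax":0,"ay":0,"az":-10,"jaw":-1},{"tx":0,"ty":0,"tz":0,"ax":0,"ay":0,"az":-10,"jaw":-1},{"tx":0,"ty":0,"tz":0,"ax":0,"ay":0,"az":-10,"jaw":-1},{"tx":0,"ty":0,"tz":0,"ax":0,"ay":0,"az":-10,"jaw":-1},{"tx":0,"ty":0,"tz":0,"ax":0,"ay":0,"az":-10,"jaw":-1},{"tx":0,"ty":0,"tz":0,"ax":0,"ay":0,"az":-10,"jaw":-1},{"tx":0,"ty":0,"tz":0,"ax":0,"ay":0,"az":-10,"jaw":-1},{"tx":0,"ty":0,"tz":0,"ax":0,"ay":0,"az":-10,"jaw":-1},{"tx":0,"ty":0,"tz":0,"ax":0,"ay":0,"az":0,"jaw":-1}]'
python3 look.py w5; python3 meas.py w5 .5343 -.0563
```

```text
time: 7.8
ee_pos: [0.394, -0.1165, 0.0616]
tcp_rot: [-179.9, -0.5, 63.2]
wrist_force: [-0.4, -0.3, -0.1]
opening: -0.0001
grasp_force: 0.0
7.8 [ 0.394  -0.1165  0.0616] [-179.9   -0.5   63.2]
red 362 [409.6 180.1] r 0.0888 ang -159.17
white 422 [511.7 175.5] r 0.0666 ang -135.01
ball 3294 [240.4  55.8] [ 0.415  -0.0219] r 0.1242 ang 163.91
ball 223 [343.6 300.7] [ 0.4072 -0.1147] r 0.1399 ang -155.33
ball 595 [425.3 345.4] [ 0.4279 -0.1472] r 0.1399 ang -139.49
```

```bash
python3 -m handwheel '[{"tx":0.03,"ty":-0.025,"tz":0,"ax":0,"ay":0,"az":0,"jaw":-1},{"tx":0.0295,"ty":0,"tz":0,"ax":0,"ay":0,"az":0,"jaw":-1},{"tx":0.009,"ty":0,"tz":0,"ax":0,"ay":0,"az":0,"jaw":-1},{"tx":0.009,"ty":0,"tz":0,"ax":0,"ay":0,"az":0,"jaw":-1},{"tx":0.009,"ty":0,"tz":0,"ax":0,"ay":0,"az":0,"jaw":-1},{"tx":0.009,"ty":0,"tz":0,"ax":0,"ay":0,"az":0,"jaw":-1},{"tx":0.009,"ty":0,"tz":0,"ax":0,"ay":0,"az":0,"jaw":-1},{"tx":0.009,"ty":0,"tz":0,"ax":0,"ay":0,"az":0,"jaw":-1},{"tx":0.0065,"ty":0,"tz":0,"ax":0,"ay":0,"az":0,"jaw":-1},{"tx":0,"ty":0,"tz":0,"ax":0,"ay":0,"az":0,"jaw":-1}]'
python3 look.py w6; python3 meas.py w6 .5343 -.0563
```

```text
time: 9.1
ee_pos: [0.4262, 0.002, 0.0627]
tcp_rot: [-179.9, -0.6, 63.2]
wrist_force: [0.4, 0.0, 0.1]
opening: -0.0003
grasp_force: 0.0
9.1 [0.4262 0.002  0.0627] [-179.9   -0.6   63.2]
white 128 [433.1 291.3] r 0.072 ang 147.76
ball 668 [475.1  64.3] [0.514  0.0602] r 0.1182 ang 99.9
ball 352 [391.5 159.3] [0.4775 0.0445] r 0.1157 ang 119.39
ball 381 [420.1 161.9] [0.4861 0.0392] r 0.107 ang 116.79
ball 17115 [330.7 379.5] [ 0.4188 -0.0269] r 0.1192 ang 165.72
```

```bash
python3 -m handwheel '[{"tx":-0.03,"ty":0,"tz":0,"ax":0,"ay":0,"az":0,"jaw":-1},{"tx":-0.03,"ty":0,"tz":-0.02,"ax":0,"ay":0,"az":0,"jaw":-1},{"tx":-0.03,"ty":0,"tz":-0.02,"ax":0,"ay":0,"az":0,"jaw":-1},{"tx":-0.03,"ty":0,"tz":-0.02,"ax":0,"ay":0,"az":0,"jaw":-1},{"tx":0,"ty":0.02,"tz":0,"ax":0,"ay":0,"az":0,"jaw":-1},{"tx":0,"ty":0.02,"tz":0,"ax":0,"ay":0,"az":0,"jaw":-1},{"tx":0,"ty":0,"tz":0,"ax":0,"ay":0,"az":0,"jaw":-1},{"tx":0,"ty":0,"tz":0,"ax":0,"ay":0,"az":0,"jaw":-1},{"tx":0,"ty":0,"tz":0,"ax":0,"ay":0,"az":0,"jaw":-1},{"tx":0,"ty":0,"tz":0,"ax":0,"ay":0,"az":0,"jaw":-1}]'
python3 look.py w7; python3 meas.py w7 ; python3 meas.py w7 .5343 -.0563
```

```text
time: 10.4
ee_pos: [0.4068, -0.124, 0.1215]
tcp_rot: [-179.9, -0.5, 63.2]
wrist_force: [0.4, -0.6, -0.3]
opening: 0.0
grasp_force: 0.0
10.4 [ 0.4068 -0.124   0.1215] [-179.9   -0.5   63.2]
nut (array([489.99090909,  25.92231405]), np.int32(1210)) [ 0.53103813 -0.05579316]
red 159 [355.9 165.7] r 0.087 ang -158.16
white 1355 [363.7 113.6] r 0.0662 ang -172.32
ball 1082 [541.8 263.5] [ 0.5179 -0.1798] r 0.1247 ang -96.04
red 176 [357.1 164.4] r 0.0888 ang -159.24
white 235 [388.1 136.2] r 0.0668 ang -158.11
ball 1082 [541.8 263.5] [ 0.5179 -0.1798] r 0.1246 ang -97.56
```

View pics/w7.png

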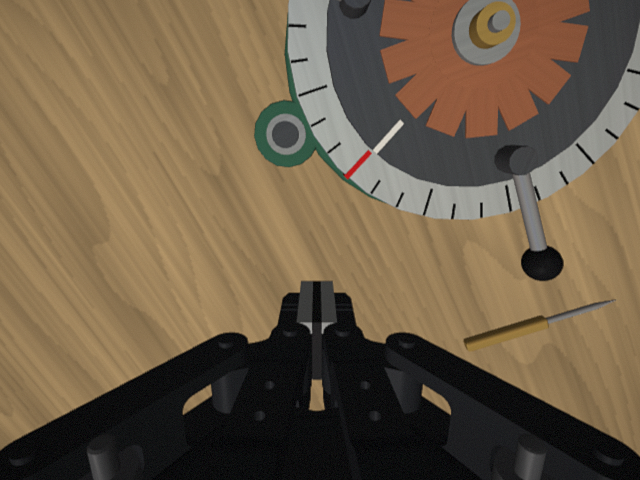

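White is at −158.1° and red at −159.2°; in the picture they meet near (373,153). That leaves about 1.1°, or 1.5 mm, so I nudge about 2 mm further at the ball.

```bash
python3 -m handwheel '[{"tx":0.04,"ty":-0.0395,"tz":0,"ax":0,"ay":0,"az":0,"jaw":-1},{"tx":0.03,"ty":0,"tz":0.03,"ax":0,"ay":0,"az":0,"jaw":-1},{"tx":0.02,"ty":0,"tz":0.029,"ax":0,"ay":0,"az":0,"jaw":-1},{"tx":0,"ty":0,"tz":0,"ax":0,"ay":0,"az":0,"jaw":-1},{"tx":0.012,"ty":0,"tz":0,"ax":0,"ay":0,"az":0,"jaw":-1},{"tx":0.01,"ty":0,"tz":0,"ax":0,"ay":0,"az":0,"jaw":-1},{"tx":0.006,"ty":0,"tz":0,"ax":0,"ay":0,"az":0,"jaw":-1},{"tx":0.005,"ty":0,"tz":0,"ax":0,"ay":0,"az":0,"jaw":-1},{"tx":0,"ty":0,"tz":0,"ax":0,"ay":0,"az":0,"jaw":-1},{"tx":0,"ty":0,"tz":0,"ax":0,"ay":0,"az":0,"jaw":-1}]'
python3 - <<'E'
from workcell import optics
from h import *
c=optics.camera("top");im=c["color"];cv2.imwrite("pics/top2.png",im[...,::-1])
K=np.array(c["K"]);T=np.array(c["extrinsics"]);cc=np.array([.5348,-.0564])
for b in blobs(cv2.inRange(im,(0,0,0),(45,45,45))[190:320,240:395]>0,20):
    p=ray(K,T,b[0]+[240,190],.078)-cc;print(b[1],np.linalg.norm(p).round(4),ang(p).round(2))
E
```

```text
time: 11.7
ee_pos: [0.4274, 0.0038, 0.0636]
tcp_rot: [-179.8, -0.5, 63.1]
wrist_force: [-0.2, -0.1, -0.1]
opening: 0.0001
grasp_force: 0.0
47 0.1243 20.89
74 0.0328 -64.46
150 0.1734 96.33
52 0.1244 -99.16
```

The balls now stand at −99.16° and 20.89°, which puts white at −159.15° on the red line. Next I back off, rise and turn for the clamp.

```bash
python3 -m handwheel '[{"tx":-0.025,"ty":0,"tz":0,"ax":0,"ay":0,"az":0,"jaw":-1},{"tx":0,"ty":0,"tz":-0.06,"ax":0,"ay":0,"az":0,"jaw":-1},{"tx":0,"ty":0,"tz":0,"ax":0,"ay":0,"az":-9.9,"jaw":-1},{"tx":0,"ty":0,"tz":0,"ax":0,"ay":0,"az":-9.9,"jaw":-1},{"tx":0,"ty":0,"tz":0,"ax":0,"ay":0,"az":-9.9,"jaw":-1},{"tx":0,"ty":0,"tz":0,"ax":0,"ay":0,"az":-9.9,"jaw":-1},{"tx":0,"ty":0,"tz":0,"ax":0,"ay":0,"az":-9.9,"jaw":-1},{"tx":0,"ty":0,"tz":0,"ax":0,"ay":0,"az":-9.9,"jaw":-1},{"tx":0,"ty":0,"tz":0,"ax":0,"ay":0,"az":-9.9,"jaw":-1},{"tx":0,"ty":0,"tz":0,"ax":0,"ay":0,"az":-9.9,"jaw":-1}]'
python3 - <<'E'
from workcell import optics
from h import *
c=optics.camera("top");im=c["color"]
K=np.array(c["K"]);T=np.array(c["extrinsics"]);cc=np.array([.5348,-.0564])
for b in blobs(cv2.inRange(im,(0,0,0),(45,45,45))[190:320,240:395]>0,20):
    p=ray(K,T,b[0]+[240,190],.078)-cc;print(b[1],np.linalg.norm(p).round(4),ang(p).round(2))
hsv=cv2.cvtColor(im,cv2.COLOR_RGB2HSV)
for b in blobs(cv2.inRange(hsv,(105,120,60),(130,255,255))[190:320,240:395]>0,8): print("blue",b,ray(K,T,b[0]+[240,190],.055))
E
```

```text
time: 13.0
ee_pos: [0.416, -0.0191, 0.1234]
tcp_rot: [179.5, -0.3, 142.7]
wrist_force: [0.2, 0.0, -1.1]
opening: -0.0002
grasp_force: 0.0
47 0.1243 20.89
52 0.0878 -80.33
210 0.1421 94.43
52 0.1244 -99.16
31 0.0703 -152.55
blue (array([17.12727273, 84.78181818]), np.int32(55)) [0.49592887 0.13247157]
```

```bash
python3 -m handwheel '[{"tx":0.012,"ty":0.0433,"tz":0,"ax":0,"ay":0,"az":0,"jaw":-1},{"tx":0.012,"ty":0.0433,"tz":0,"ax":0,"ay":0,"az":0,"jaw":-1},{"tx":0.012,"ty":0.0433,"tz":0,"ax":0,"ay":0,"az":0,"jaw":-1},{"tx":0,"ty":0,"tz":0.028,"ax":0,"ay":0,"az":0,"jaw":-1},{"tx":0,"ty":0,"tz":0.028,"ax":0,"ay":0,"az":0,"jaw":-1},{"tx":0,"ty":0,"tz":0.027,"ax":0,"ay":0,"az":0,"jaw":-1},{"tx":0,"ty":0,"tz":0,"ax":0,"ay":0,"az":0,"jaw":-1},{"tx":0,"ty":0.0089,"tz":0,"ax":0,"ay":0,"az":6,"jaw":-1},{"tx":0,"ty":0.0089,"tz":0,"ax":0,"ay":0,"az":6,"jaw":-1},{"tx":0,"ty":0.0089,"tz":0,"ax":0,"ay":0,"az":6,"jaw":-1}]'
```

```text
time: 14.3
ee_pos: [0.4858, 0.1257, 0.0433]
tcp_rot: [179.6, -0.3, 124.0]
wrist_force: [-2.0, -3.3, 1.2]
opening: -0.0
grasp_force: 1.9
```

```bash
python3 -m handwheel '[{"tx":0,"ty":0.0089,"tz":0,"ax":0,"ay":0,"az":6,"jaw":-1},{"tx":0,"ty":0.0089,"tz":0,"ax":0,"ay":0,"az":6,"jaw":-1},{"tx":0,"ty":0.0089,"tz":0,"ax":0,"ay":0,"az":6,"jaw":-1},{"tx":0,"ty":0.0089,"tz":0,"ax":0,"ay":0,"az":6,"jaw":-1},{"tx":0,"ty":0.0089,"tz":0,"ax":0,"ay":0,"az":6,"jaw":-1},{"tx":0,"ty":0.0089,"tz":0,"ax":0,"ay":0,"az":6,"jaw":-1},{"tx":0,"ty":0.0089,"tz":0,"ax":0,"ay":0,"az":6,"jaw":-1},{"tx":0,"ty":0.0045,"tz":0,"ax":0,"ay":0,"az":3,"jaw":-1},{"tx":0,"ty":0.003,"tz":0,"ax":0,"ay":0,"az":2,"jaw":-1},{"tx":0,"ty":0,"tz":0,"ax":0,"ay":0,"az":0,"jaw":-1}]'
python3 - <<'E'
from workcell import optics
from h import *
c=optics.camera("top");im=c["color"];cv2.imwrite("pics/top3.png",im[...,::-1])
K=np.array(c["K"]);T=np.array(c["extrinsics"]);cc=np.array([.5348,-.0564]);pv=np.array([.5365,.0577])
hsv=cv2.cvtColor(im,cv2.COLOR_RGB2HSV)
for b in blobs(cv2.inRange(hsv,(105,120,60),(130,255,255))[180:320,220:395]>0,8): p=ray(K,T,b[0]+[220,180],.055)-pv;print("blue",b,np.linalg.norm(p),ang(p))
E
```

```text
time: 15.55
ee_pos: [0.5515, 0.1417, 0.0431]
tcp_rot: [-180.0, -0.5, 77.3]
wrist_force: [-2.9, -0.0, 2.9]
opening: 0.0003
grasp_force: 1.5
```

```bash
python3 -m handwheel '[{"tx":0,"ty":0.003,"tz":0,"ax":0,"ay":0,"az":2,"jaw":-1},{"tx":0,"ty":0.003,"tz":0,"ax":0,"ay":0,"az":2,"jaw":-1},{"tx":0,"ty":0.003,"tz":0,"ax":0,"ay":0,"az":2,"jaw":-1},{"tx":0,"ty":0.003,"tz":0,"ax":0,"ay":0,"az":2,"jaw":-1},{"tx":0,"ty":0.003,"tz":0,"ax":0,"ay":0,"az":2,"jaw":-1},{"tx":0,"ty":0.0015,"tz":0,"ax":0,"ay":0,"az":1,"jaw":-1},{"tx":0,"ty":0,"tz":0,"ax":0,"ay":0,"az":0,"jaw":-1},{"tx":0,"ty":0,"tz":0,"ax":0,"ay":0,"az":0,"jaw":-1},{"tx":0,"ty":0,"tz":0,"ax":0,"ay":0,"az":0,"jaw":-1},{"tx":0,"ty":0,"tz":0,"ax":0,"ay":0,"az":0,"jaw":-1}]'
```

```text
time: 16.85
ee_pos: [0.5671, 0.1375, 0.0427]
tcp_rot: [-179.9, -0.6, 66.3]
wrist_force: [-5.0, 1.8, 5.4]
opening: 0.0004
grasp_force: 2.9
```

```bash
python3 -m handwheel '[{"tx":0,"ty":0.003,"tz":0,"ax":0,"ay":0,"az":2,"jaw":-1},{"tx":0,"ty":0.003,"tz":0,"ax":0,"ay":0,"az":2,"jaw":-1},{"tx":0,"ty":0.0015,"tz":0,"ax":0,"ay":0,"az":1,"jaw":-1},{"tx":0,"ty":0,"tz":0,"ax":0,"ay":0,"az":0,"jaw":-1},{"tx":0,"ty":0,"tz":0,"ax":0,"ay":0,"az":0,"jaw":-1},{"tx":0,"ty":0,"tz":0,"ax":0,"ay":0,"az":0,"jaw":-1},{"tx":0,"ty":0,"tz":0,"ax":0,"ay":0,"az":0,"jaw":-1},{"tx":0,"ty":0,"tz":0,"ax":0,"ay":0,"az":0,"jaw":-1},{"tx":0,"ty":0,"tz":0,"ax":0,"ay":0,"az":0,"jaw":-1},{"tx":0,"ty":0,"tz":0,"ax":0,"ay":0,"az":0,"jaw":-1}]'
```

```text
time: 18.1
ee_pos: [0.5687, 0.1379, 0.0425]
tcp_rot: [-179.1, -0.6, 61.5]
wrist_force: [-33.4, 19.7, 17.3]
opening: -0.0
grasp_force: 19.8
```

The force has risen to 39 N and the finger has stopped, so the clamp looks to be at its stop. I back off, rise and check.

```bash
python3 -m handwheel '[{"tx":0,"ty":-0.015,"tz":0,"ax":0,"ay":0,"az":0,"jaw":-1},{"tx":0,"ty":-0.02,"tz":0,"ax":0,"ay":0,"az":0,"jaw":-1},{"tx":0,"ty":-0.02,"tz":-0.03,"ax":0,"ay":0,"az":0,"jaw":-1},{"tx":0,"ty":-0.02,"tz":-0.05,"ax":0,"ay":0,"az":0,"jaw":-1},{"tx":0,"ty":-0.04,"tz":-0.05,"ax":0,"ay":0,"az":0,"jaw":-1},{"tx":-0.02,"ty":-0.05,"tz":-0.04,"ax":0,"ay":0,"az":0,"jaw":-1},{"tx":-0.04,"ty":-0.04,"tz":0,"ax":0,"ay":0,"az":0,"jaw":-1},{"tx":-0.04,"ty":-0.03,"tz":0,"ax":0,"ay":0,"az":0,"jaw":-1},{"tx":-0.04,"ty":0,"tz":0,"ax":0,"ay":0,"az":0,"jaw":-1},{"tx":0,"ty":0,"tz":0,"ax":0,"ay":0,"az":0,"jaw":-1}]'
python3 - <<'E'
from workcell import optics
from h import *
c=optics.camera("top");im=c["color"]
cv2.imwrite("pics/top4.png",cv2.resize(im[185:320,235:395],None,fx=4.4,fy=4.4,interpolation=cv2.INTER_CUBIC)[...,::-1])
K=np.array(c["K"]);T=np.array(c["extrinsics"]);cc=np.array([.5348,-.0564]);pv=np.array([.5365,.0577])
hsv=cv2.cvtColor(im,cv2.COLOR_RGB2HSV)
for b in blobs(cv2.inRange(hsv,(105,120,60),(130,255,255))[180:320,220:395]>0,8): p=ray(K,T,b[0]+[220,180],.055)-pv;print("blue",b,np.linalg.norm(p),ang(p))
for b in blobs(cv2.inRange(im,(0,0,0),(45,45,45))[190:320,240:395]>0,20):
    p=ray(K,T,b[0]+[240,190],.078)-cc;print(b[1],np.linalg.norm(p).round(4),ang(p).round(2))
E
```

```text
time: 19.35
ee_pos: [0.3043, 0.1202, 0.2085]
tcp_rot: [-180.0, -0.6, 61.2]
wrist_force: [1.2, 0.5, -0.1]
opening: -0.0002
grasp_force: 0.0
blue (array([37.89285714, 57.10714286]), np.int32(56)) 0.08414868589868638 53.662957279968374
47 0.1243 20.89
52 0.1244 -99.16
56 0.1239 141.03
```

View pics/top4.png

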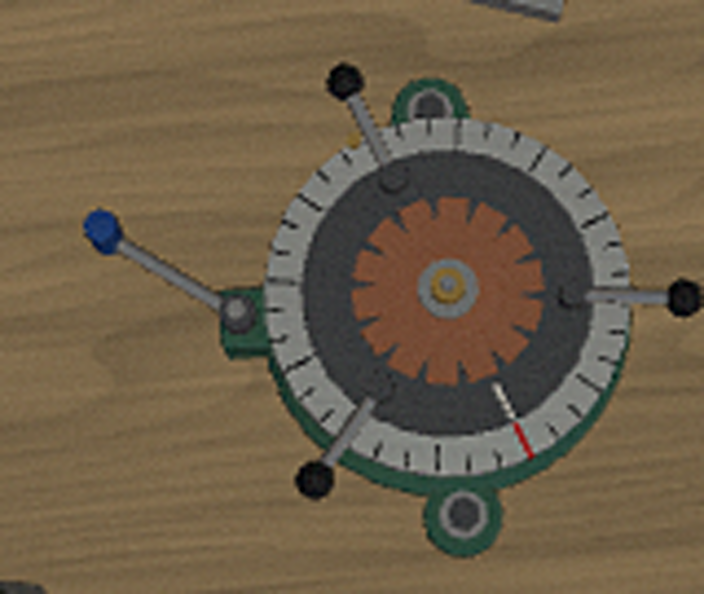

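The white line runs straight into the red one at (515,420) and the balls have not moved. The clamp swung 64.7° (1.13 rad) onto a hard stop, so I hand the job in.

```bash
python3 -c "
from workcell import workorder
print(workorder.job_done())"
```

```text
the job is handed in; nothing more can be done
None
```

The job is handed in, and the judge's verdict was not returned: the plate's white line was pushed onto the red line, the clamp was pushed to its stop (about 1.13 rad of swing, ending at a 39 N rise), and the arm was withdrawn clear of everything.

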